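Draw out the egg rack's telescoping handle and lift the eggs from the pot

TASK

The eggs in the pot on the trivet are done: take the egg rack by the black grip in its middle, squeeze in the catch button in the side of that grip, pull the telescoping handle up past its first stop to the second stop, fully out, and then lift the rack with all four eggs out of the pot. Finish while still holding it by the grip: handle fully out, rack steady and level over the pot with its feet a finger's breadth (10 mm) or more above the rim, and every egg standing in its ring. Leave the pot and the things around it where they stand.

Things in the scene. Friction and masses are not known exactly. Their poses are not given: they have to be found in the camera images.
- egg_rack: Egg rack in the pot, loose, 0.4 kg without eggs, any yaw: aluminium disc 168 mm across (top 19 mm above the origin) on three feet, four steel rings 40 mm across, 10 mm high, each with an egg, and a central upright tube (16 mm thick, top at 107 mm) with a telescoping rod and black grip. Origin: centre at the feet; z up the tube; x towards the side with the catch button and the tube's notched rail.
- grip_center (a point): Centre of the black grip on top of the telescoping rod, 129 mm above the rack's origin when the handle is in; it rises with the handle. The grip is a flat-sided block 26 mm thick along the rack's x, 40 mm wide along its y, 36 mm high (18 mm above and below this point). Same axes as the rack.
- catch_face (a point): Centre of the outer face of the steel catch button, 24 x 24 mm, in the +x broad side of the grip at the height of its centre, 18 mm from the grip's axis, 5 mm proud. Squeezing the grip across its 26 mm thickness (along the rack's x), one finger on the button and one on the opposite side, pushes it in.
- handle (a joint): How far the telescoping handle is out, m, up along the rack's z: 0 fully in, 0.033 first stop, 0.066 second stop (fully out, end stop). At each a spring pin holds the rod, with about 2 mm of play, unless the catch button is held in; with it in, the rod slides past the first stop freely with under 2 N of friction, less than the rack's weight.
- catch (a joint): Travel of the catch button, in m: 0 standing out (pin in the notch), 0.003 and more the rod is free, 0.005 flush with the grip, 0.006 the limit. Its spring needs 2 N to start and about 6 N to be flush; let go, it springs out again.
- pot: Low stainless steel pot with two side loop handles, inside 192 mm across, outside 200 mm (about 260 mm over the handles, which lie along its y), 85 mm high, floor 5 mm thick, 1.1 kg, loose, standing on the trivet. Origin: centre of its underside; z up; the rim is 85 mm above the origin. The rack's feet stand on its floor.
- trivet: Flat dark steel trivet, 232 mm across and 12 mm high, fixed on the slab under the pot. Origin: centre of its underside.
- kettle: Copper-toned aluminium kettle, 176 mm across, 200 mm high over its bail handle, spout reaching 135 mm along its +y. Bystander. Origin: centre of its underside.
- teapot: Pale blue ceramic teapot, 140 mm across, 127 mm high, spout along +y and handle along -y each reaching about 112 mm. Bystander. Origin: centre of its underside.
- pepper_mill: Wooden pepper mill with a turning head, 58 mm across, 194 mm high. Bystander. Origin: centre of its underside.
- sugar_shaker: Frosted glass sugar shaker with a closed steel cap, 74 mm across, 141 mm high. Bystander. Origin: centre of its underside.
- egg1: Boiled hen's egg, 44 mm thick and 56 mm tall, 58 g, loose, standing blunt end down in its ring of the rack. Origin: centre of its underside.
- cup1 (a point): Bottom centre of the rack's ring for egg 1, 1 mm above the disc, 52 mm from the tube's axis. With the egg in it, egg 1's origin is here.
- egg2: Boiled hen's egg, 44 mm thick and 56 mm tall, 58 g, loose, standing blunt end down in its ring of the rack. Origin: centre of its underside.
- cup2 (a point): Bottom centre of the rack's ring for egg 2, 1 mm above the disc, 52 mm from the tube's axis. With the egg in it, egg 2's origin is here.
- egg3: Boiled hen's egg, 44 mm thick and 56 mm tall, 58 g, loose, standing blunt end down in its ring of the rack. Origin: centre of its underside.
- cup3 (a point): Bottom centre of the rack's ring for egg 3, 1 mm above the disc, 52 mm from the tube's axis. With the egg in it, egg 3's origin is here.
- egg4: Boiled hen's egg, 44 mm thick and 56 mm tall, 58 g, loose, standing blunt end down in its ring of the rack. Origin: centre of its underside.
- cup4 (a point): Bottom centre of the rack's ring for egg 4, 1 mm above the disc, 52 mm from the tube's axis. With the egg in it, egg 4's origin is here.
Things that resemble listed ones, but are neither listed nor needed, are in the scene too. Leave any green look-alike of the egg_rack alone. Leave any pink look-alike of the egg3 alone.

How it is judged:
By the outcome, as a careful person would: the job done as asked, in the order asked, and still so for the second after the job is handed in, while the arm keeps its last pose, push and grip.
It also fails if it takes over 29 s, if anything falls off the work surface, if the arm or the gripper's body presses on something with over 40 N, if the wrist force passes 120 N, or if a joint passes its speed limit or range.

ROBOT

A 6-joint arm with a two-finger parallel gripper is mounted at the origin on the work surface. World frame = base frame: x ahead of the robot, y to its left, z up, the work surface at z = 0. Lengths are in m, angles in rad, forces in N, time in s.
With the tool pointing down it reaches from about 0.25 to 0.775 m from the base axis. Payload 4 kg.
Tool frame: the origin (TCP) lies between the finger pads; the fingertips stand 11 mm ahead of it and the grasp point (between the pads) lies 8 mm behind it; z points along the fingers, y is the direction in which the jaws open and shut (so a half turn about z gives the same grasp; the last joint's range is limited). The gripper opens to 94 mm and grips with 3 to 60 N. Pads are 16 mm wide; open, the fingers measure 119 mm over their backs; the gripper's body (75 mm by 177 mm) begins 78 mm behind the grasp point.
Start: joints at [1.164, 0.087, 1.371, -0, 1.684, -0.103], TCP at [0.165, 0.525, 0.217] pointing down, gripper open.
Joint ranges: [-3.1, 3.1], [-0.76, 2.03], [0.27, 2.55], [-1.08, 4.22], [0.17, 2.65], [-2.57, 2.57]. Speed limits (rad/s): [2.79, 2.79, 3.14, 3.14, 3.14, 3.14].

INTERFACE

Orientations are given as [roll, pitch, yaw] about the fixed x, y, z axes, in that order (R = Rz(yaw) Ry(pitch) Rx(roll)).
In Python, from bench import get_obs, cams, ticket gives the robot as it stands. The module is installed in compiled form; this text tells all that it offers.
- The arm moves only by the shell command python3 -m crank 'ROWS'. ROWS is JSON, a list of rows, each an object of numbers: "tx", "ty", "tz": the shift along the tool's x, y, z in cm; "twist": the turn about the tool's z in degrees; "grip": the opening, from 0 (shut) to 1 (fully open). In form: [{"tx": .., "ty": .., "tz": .., "twist": .., "grip": ..}, ...]. A call has 1 to 12 rows; each row shifts and turns the commanded pose from where the row before left it, along the tool's axes as they then stand; what a row does not reach is not made up. A row lasts 1/8 s, in which the tool goes at most 62.5 mm and 10.7 degrees, less where a joint would pass 70% of its speed; a pose out of reach is approached as far as the arm can. A call is refused whole if a number of a shift passes 6.25 or a number of a turn 10.7, either way. A call with a gripper value outside its range is refused whole. The fingers move at their own pace and stop on an object; the grip force is fixed at half the most. Time passes only in rows, so rows that do not move let the fingers close. It gives the time, the measured TCP pose, the force and the opening at its end, in the units of the state.
- get_obs(): the state, without advancing time (a new reading comes with each control period).
- cams.snapshot(name): name is "side" or "top"; returns a dict with "frame" (480x640x3 uint8, red, green, blue), "intrinsics" (3x3 intrinsics, pixels), "R" (3x3) and "t" (3): a world point X has camera coordinates R X + t. Camera axes: x right, y down, z forward; pixel columns grow to the right and rows downward; lengths in m; the calibration is good to about 2 mm. A picture is of the moment at which its call begins. There is no depth.
- ticket.close_job(): hands the job in, once; it reports no verdict.
Trained networks look in a picture, given as the dict that the camera call returned (one of the last four; its "shot" number tells which), for a name from the list of things; names that differ only in an ending like _2 or _b are one class to them, and where a whole thing is asked for, a point or a joint stands for the part that bears it (a point fixed in the world has none). Each returns a list of dicts, best first, with "conf" (0 to 1); they miss things now and then, are a little off and sometimes report something else, mostly with a low value. They report only what shows in the picture. A call takes as long as a camera call. They do not tell look-alikes from the thing itself.
- cams.outline_of(picture, query): "region" (480x640 bool, what is visible of it) and "centre" ([column, row] in pixels, amid what is visible of it).
The state is a dict: "time": time; "joint_positions": joint angles; "qvel": joint speeds; "joint_torque": joint torques, N m; "tool_pos": TCP position; "ee_rot": TCP orientation; "wrist_force": force on the tool from outside, world axes, zero at the start; "wrist_torque": the same for the moment, N m; "width": finger opening in m.
Only numpy, scipy, OpenCV 4.12 (cv2) and the standard library are available. Lean on these libraries where they do the work, as an engineer would, in place of code of your own. Each camera call takes 0.05 s, during which the arm holds its last target.

## Working session

There is one attempt and no reset: what is moved stays moved. The work goes in short steps, Python scripts to look and compute and a shell command to move; the robot and the scene stay as the last step left them, time stands still between calls to the robot, and variables do not carry over. Pictures are saved under pics/ and viewed, and the job is handed in when it is done.

```bash
mkdir -p pics; cat > h.py <<'E'
import numpy as np,cv2
from bench import get_obs,cams,ticket
def snap(n,f):
    p=cams.snapshot(n); cv2.imwrite('pics/'+f,p['frame'][:,:,::-1]); return p
E
python3 - <<'E'
from h import *
o=get_obs(); print(o)
for n in('top','side'):
    p=snap(n,n+'0.png'); print(n,p['intrinsics'].tolist(),p['R'].round(4).tolist(),p['t'].round(4).tolist())
    for q in ('egg_rack','grip_center','catch_face','pot','egg1'):
        for d in cams.outline_of(p,q)[:6]: 
            ys,xs=np.where(d['region']); print(q,round(d['conf'],2),d['centre'],xs.min(),xs.max(),ys.min(),ys.max())
E
```

```text
{'time': 0.0, 'joint_positions': array([ 1.16390724e+00,  8.79785423e-02,  1.37224931e+00,  6.05482059e-06,
        1.68358549e+00, -1.03079792e-01]), 'qvel': array([ 8.00285480e-05,  7.99257170e-04, -5.89197950e-04, -1.66076424e-03,
       -3.86112486e-04,  9.63867714e-05]), 'joint_torque': array([-4.46331596e-04, -3.40200126e+01, -3.02416384e+01,  7.17980554e-02,
        3.36147076e-02, -2.33344517e-04]), 'tool_pos': array([0.16432135, 0.52433441, 0.21529379]), 'ee_rot': array([-3.13938437e+00, -2.34488977e-04,  2.83778377e+00]), 'wrist_force': array([-0.31988122, -0.14068869,  0.09133278]), 'wrist_torque': array([-0.02206873,  0.0304283 ,  0.00103482]), 'width': 0.09396804067871398}
top [[439.05208165196575, 0.0, 326.91192220258927], [0.0, 439.05208165196575, 235.87494965223996], [0.0, 0.0, 1.0]] [[0.0146, -0.9995, 0.0292], [-0.9952, -0.0173, -0.0962], [0.0967, -0.0276, -0.9949]] [-0.0314, 0.5577, 1.2062]
egg_rack 0.85 [325.3, 222.8] 294 353 194 252
egg_rack 0.67 [376.0, 321.1] 346 405 291 351
egg_rack 0.56 [232.7, 251.3] 203 262 222 281
grip_center 0.67 [223.0, 251.6] 217 230 241
[... 539 characters left out ...]
246.9, 213.9] 219 284 170 237
egg_rack 0.84 [261.6, 377.7] 214 305 330 419
grip_center 0.79 [337.5, 222.1] 329 345 212 236
grip_center 0.75 [243.9, 180.3] 238 256 170 187
grip_center 0.72 [316.0, 245.2] 308 327 232 252
grip_center 0.59 [258.6, 342.9] 243 266 330 353
grip_center 0.49 [341.4, 278.0] 289 385 210 302
grip_center 0.38 [219.7, 167.6] 205 236 137 192
catch_face 0.73 [323.0, 266.1] 313 333 255 275
catch_face 0.36 [332.0, 223.7] 330 331 221 228
pot 0.72 [342.3, 277.1] 289 385 210 302
egg1 0.81 [321.2, 266.4] 313 332 255 274
egg1 0.81 [356.2, 264.9] 347 366 251 272
egg1 0.8 [408.1, 233.9] 398 416 223 243
egg1 0.75 [350.5, 237.8] 341 358 227 248
egg1 0.74 [317.3, 242.6] 308 326 231 252
```

View pics/top0.png

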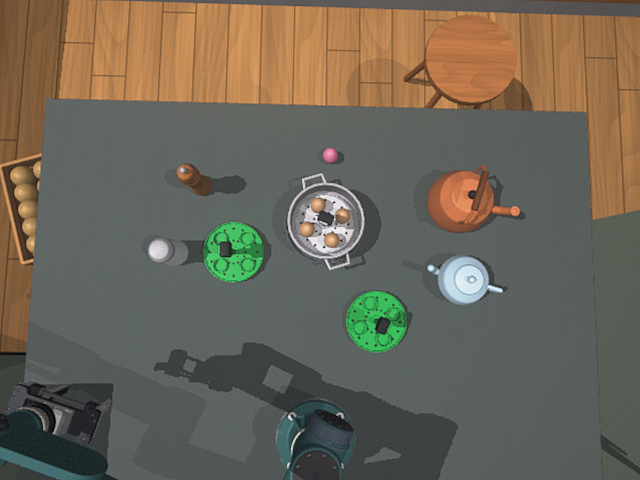

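View pics/side0.png

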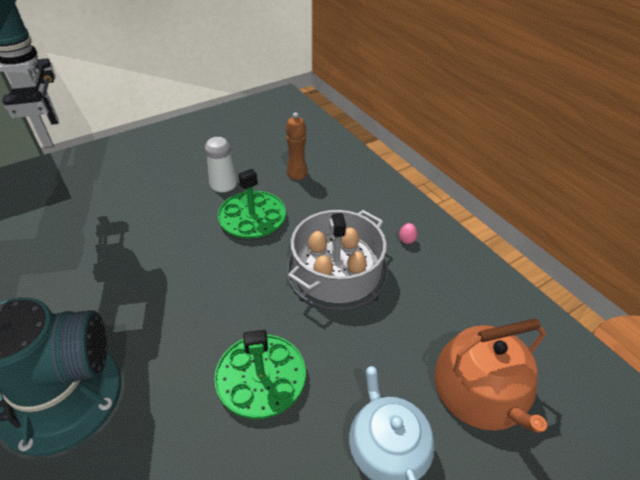

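```bash
python3 - <<'E'
import cv2
a=cv2.imread('pics/top0.png')[165:285,270:390]; b=cv2.imread('pics/side0.png')[200:320,280:400]
cv2.imwrite('pics/z0.png',cv2.hconcat([cv2.resize(a,(400,400),interpolation=2),cv2.resize(b,(400,400),interpolation=2)]))
E
```

```text
(no output)
```

View pics/z0.png

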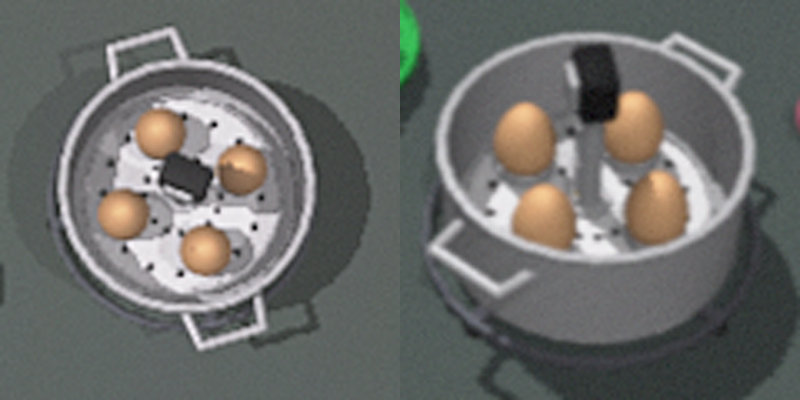

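```bash
cat >> h.py <<'E'
def ray(p,uv):
    d=p['R'].T@np.linalg.solve(p['intrinsics'],[uv[0],uv[1],1.]); return -p['R'].T@p['t'],d
def atz(p,uv,z):
    c,d=ray(p,uv); return c+d*(z-c[2])/d[2]
def proj(p,X):
    x=p['R']@np.asarray(X)+p['t']; x=p['intrinsics']@x; return x[:2]/x[2]
E
python3 - <<'E'
from h import *
for n in('top','side'):
    p=cams.snapshot(n)
    es=[]
    for d in cams.outline_of(p,'egg1'):
        r=d['region'];ys,xs=np.where(r);(c,ra)=cv2.minEnclosingCircle(np.stack([xs,ys],1).astype(np.float32))
        X=atz(p,[xs.mean(),ys.mean()],0.064); print(n,'egg',round(d['conf'],2),len(xs),(xs.mean(),ys.mean()),X.round(4))
        if np.hypot(X[0]-.53,X[1])<.12: es.append(X)
    for d in cams.outline_of(p,'grip_center'):
        ys,xs=np.where(d['region']); 
        print(n,'grip',round(d['conf'],2),(xs.mean(),ys.mean()),len(xs),atz(p,[xs.mean(),ys.mean()],.146).round(4))
    if len(es):
        es=np.array(es); 
        for X in es: print(X.round(4), np.degrees(np.arctan2(*(X-es.mean(0))[[1,0]])))
    # dark pixels of grip
    f=p['frame'].astype(int); box=(slice(200,240),slice(305,345)) if n=='top' else (slice(205,245),slice(320,355))
    m=f[box].max(2)<50; ys,xs=np.where(m); 
    print('dark',m.sum(),cv2.minAreaRect(np.stack([xs+box[1].start,ys+box[0].start],1).astype(np.float32)))
    if n=='top':
        R=cv2.resize(p['frame'][200:240,300:350,::-1],(800,640),interpolation=0)[:600];cv2.imwrite('pics/g0.png',R)
    else: cv2.imwrite('pics/g1.png',cv2.resize(p['frame'][205:243,315:365,::-1],(789,600),interpolation=0))
E
```

```text
top egg 0.76 152 (np.float64(317.42105263157896), np.float64(204.30921052631578)) [0.6411 0.0059 0.064 ]
top egg 0.75 210 (np.float64(306.3857142857143), np.float64(228.67619047619047)) [0.5734 0.0348 0.064 ]
top egg 0.61 177 (np.float64(330.774011299435), np.float64(239.22598870056498)) [ 0.5456 -0.0321  0.064 ]
top egg 0.48 187 (np.float64(329.41711229946526), np.float64(155.12299465240642)) [ 0.7799 -0.0251  0.064 ]
top egg 0.44 206 (np.float64(341.4757281553398), np.float64(214.6990291262136)) [ 0.6136 -0.0605  0.064 ]
top grip 0.78 (np.float64(224.2835051546392), np.float64(248.40721649484536)) 194 [0.5105 0.2384 0.146 ]
top grip 0.67 (np.float64(324.42857142857144), np.float64(217.82488479262673)) 217 [ 0.5927 -0.0122  0.146 ]
top grip 0.65 (np.float64(381.73), np.float64(325.075)) 200 [ 0.3252 -0.1594  0.146 ]
[0.6411 0.0059 0.064 ] 21.561343525079636
[0.5734 0.0348 0.064 ] 112.78391737103381
[ 0.5456 -0.0321  0.064 ] -158.20682885004408
[ 0.6136 -0.0605  0.064 ] -66.9959215374983
dark 33 ((318.8475036621094, 215.09947204589844), (27.094881057739258, 45.95933151245117), 56.888
[... 564 characters left out ...]
loat64(247.22866894197952), np.float64(178.93856655290102)) 293 [0.4993 0.2202 0.146 ]
side grip 0.73 (np.float64(337.63829787234044), np.float64(224.64133738601825)) 329 [ 0.5908 -0.0128  0.146 ]
side grip 0.57 (np.float64(254.62313432835822), np.float64(341.70522388059703)) 536 [ 0.3172 -0.1716  0.146 ]
side grip 0.19 (np.float64(336.3849737914968), np.float64(248.43506115317413)) 1717 [ 0.5508 -0.0675  0.146 ]
[ 0.545 -0.03   0.064] -160.3381595869662
[0.5692 0.034  0.064 ] 114.70364735282482
[ 0.6097 -0.0621  0.064 ] -68.98314434995231
[0.6404 0.0039 0.064 ] 19.488134771832723
dark 229 ((338.2566223144531, 226.59812927246094), (13.422101974487305, 25.410776138305664), 2.4895529747009277)
```

View pics/g0.png

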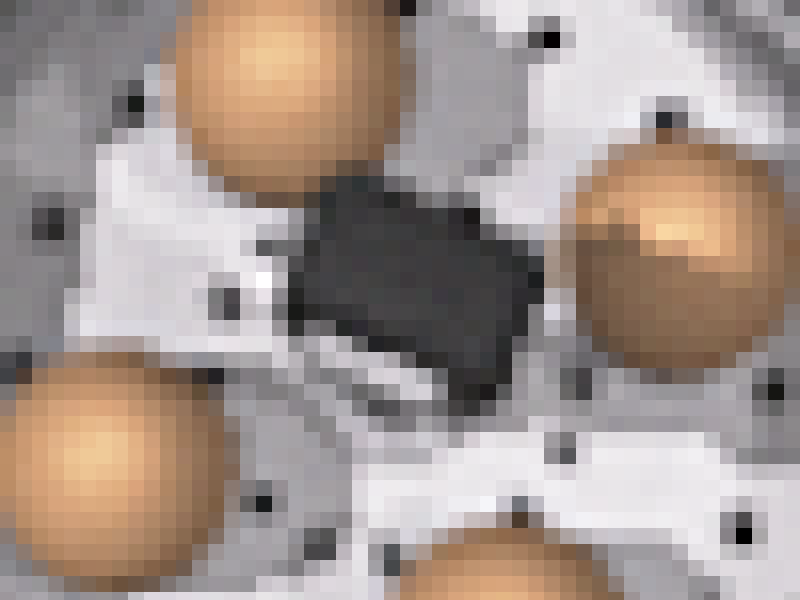

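View pics/g1.png

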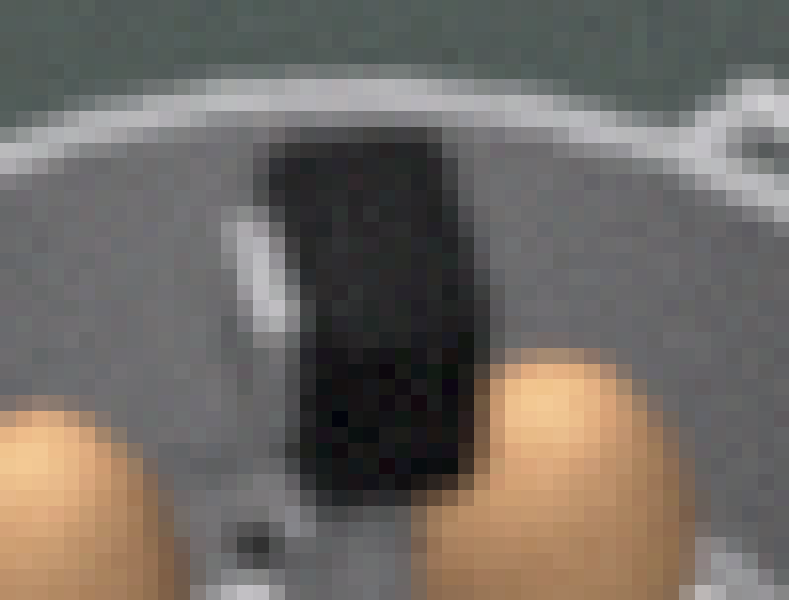

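```bash
python3 -m crank '[{"tz":-4},{"tz":-4},{"tx":-4,"ty":-2.7,"grip":1},{"tx":-5,"ty":-3.38},{"tx":-5,"ty":-3.38},{"tx":-5,"ty":-3.38},{"tx":-5,"ty":-3.38},{"tx":-5,"ty":-3.38},{"tx":-5,"ty":-3.38},{"tx":-5,"ty":-3.38},{"tx":-5,"ty":-3.38},{"tx":-5,"ty":-3.38}]'; python3 -m crank '[{"twist":10},{"twist":10},{"twist":10},{"twist":10},{"twist":10},{"twist":10},{"twist":10},{"twist":10},{"twist":10},{"twist":5.8},{"tx":0},{"tx":0}]'
```

```text
invalid input at $[0]: expected keys tx, ty, tz, twist, grip
invalid input at $[0]: expected keys tx, ty, tz, twist, grip
```

```bash
python3 -m crank '[{"tx":0,"ty":0,"tz":-4,"twist":0,"grip":1},{"tx":0,"ty":0,"tz":-4,"twist":0,"grip":1},{"tx":-4,"ty":-2.7,"tz":0,"twist":0,"grip":1},{"tx":-5,"ty":-3.38,"tz":0,"twist":0,"grip":1},{"tx":-5,"ty":-3.38,"tz":0,"twist":0,"grip":1},{"tx":-5,"ty":-3.38,"tz":0,"twist":0,"grip":1},{"tx":-5,"ty":-3.38,"tz":0,"twist":0,"grip":1},{"tx":-5,"ty":-3.38,"tz":0,"twist":0,"grip":1},{"tx":-5,"ty":-3.38,"tz":0,"twist":0,"grip":1},{"tx":-5,"ty":-3.38,"tz":0,"twist":0,"grip":1},{"tx":-5,"ty":-3.38,"tz":0,"twist":0,"grip":1},{"tx":-5,"ty":-3.38,"tz":0,"twist":0,"grip":1}]' &&  python3 -m crank '[{"tx":0,"ty":0,"tz":0,"twist":10,"grip":1},{"tx":0,"ty":0,"tz":0,"twist":10,"grip":1},{"tx":0,"ty":0,"tz":0,"twist":10,"grip":1},{"tx":0,"ty":0,"tz":0,"twist":10,"grip":1},{"tx":0,"ty":0,"tz":0,"twist":10,"grip":1},{"tx":0,"ty":0,"tz":0,"twist":10,"grip":1},{"tx":0,"ty":0,"tz":0,"twist":10,"grip":1},{"tx":0,"ty":0,"tz":0,"twist":10,"grip":1},{"tx":0,"ty":0,"tz":0,"twist":10,"grip":1},{"tx":0,"ty":0,"tz":0,"twist":5.8,"grip":1},{"tx":0,"ty":0,"tz":0,"twist":0,"grip":1},{"tx":0,"ty":0,"tz":0,"twist":0,"grip":1}]'
```

```text
time: 2.4
tool_pos: [0.5341, 0.0605, 0.2967]
ee_rot: [3.141, 0.001, 2.838]
wrist_force: [0.3, 0.7, 1.1]
width: 0.0943
time: 3.9
tool_pos: [0.533, 0.0622, 0.2965]
ee_rot: [3.142, -0.0, 1.167]
wrist_force: [-0.3, -0.4, 0.0]
width: 0.0941
```

```bash
python3 -m crank '[{"tx":-2.3,"ty":4.2,"tz":0,"twist":0,"grip":1},{"tx":-2.3,"ty":4.2,"tz":0,"twist":0,"grip":1},{"tx":0,"ty":0,"tz":4.5,"twist":0,"grip":1},{"tx":0,"ty":0,"tz":4.5,"twist":0,"grip":1},{"tx":0,"ty":0,"tz":0,"twist":0,"grip":1},{"tx":0,"ty":0,"tz":0,"twist":0,"grip":1}]'
cat > look.py <<'E'
from h import *
import sys
t=sys.argv[1]; a=snap('top','top'+t+'.png'); b=snap('side','side'+t+'.png')
c=a['frame'][130:310,240:420,::-1]; d=b['frame'][130:310,250:430,::-1]
cv2.imwrite('pics/z'+t+'.png',cv2.hconcat([cv2.resize(x,(400,400),interpolation=2) for x in (c,d)]))
o=get_obs(); print({k:np.round(o[k],4) for k in('time','tool_pos','ee_rot','wrist_force','wrist_torque','width')})
E
python3 look.py 1
```

```text
time: 4.65
tool_pos: [0.5929, -0.0132, 0.2085]
ee_rot: [3.139, -0.001, 1.166]
wrist_force: [0.4, 0.9, 0.2]
width: 0.0942
{'time': np.float64(4.75), 'tool_pos': array([ 0.5935, -0.0132,  0.2099]), 'ee_rot': array([ 3.1361e+00, -1.7000e-03,  1.1663e+00]), 'wrist_force': array([ 0.8528, -0.1537,  1.1324]), 'wrist_torque': array([-0.0579,  0.0466, -0.0122]), 'width': np.float64(0.0937)}
```

View pics/z1.png

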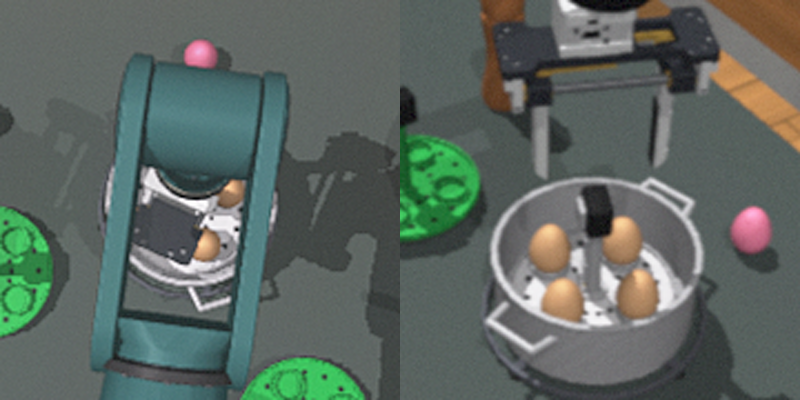

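```bash
python3 -m crank '[{"tx":0,"ty":0,"tz":3,"twist":0,"grip":1},{"tx":0,"ty":0,"tz":2.5,"twist":0,"grip":1},{"tx":0,"ty":0,"tz":1.6,"twist":0,"grip":0.8},{"tx":0,"ty":0,"tz":0,"twist":0,"grip":0.6},{"tx":0,"ty":0,"tz":0,"twist":0,"grip":0.45},{"tx":0,"ty":0,"tz":0,"twist":0,"grip":0.45}]'; python3 look.py 2
```

```text
time: 5.5
tool_pos: [0.593, -0.0132, 0.1371]
ee_rot: [3.139, -0.001, 1.166]
wrist_force: [-0.2, 0.7, 0.3]
width: 0.0573
{'time': np.float64(5.6), 'tool_pos': array([ 0.5927, -0.0132,  0.1366]), 'ee_rot': array([ 3.1398e+00, -6.0000e-04,  1.1658e+00]), 'wrist_force': array([ 0.4298,  0.673 , -0.4323]), 'wrist_torque': array([-0.0433,  0.0779, -0.0296]), 'width': np.float64(0.0494)}
```

View pics/z2.png

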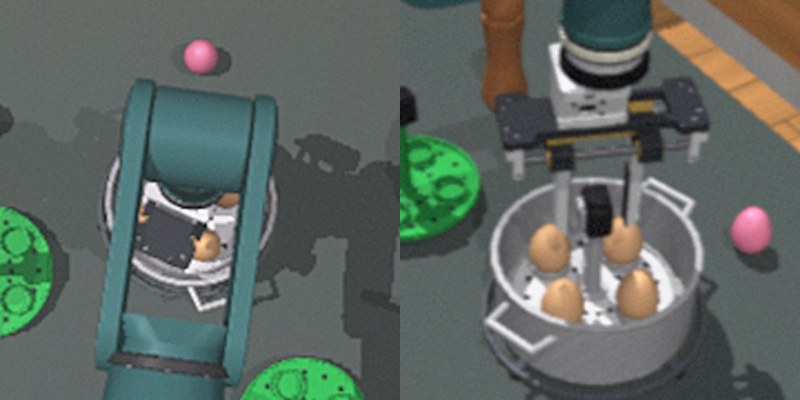

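```bash
python3 -m crank '[{"tx":0,"ty":0,"tz":0,"twist":0,"grip":0.4},{"tx":0,"ty":0,"tz":0,"twist":0,"grip":0.36},{"tx":0,"ty":0,"tz":0,"twist":0,"grip":0.32},{"tx":0,"ty":0,"tz":0,"twist":0,"grip":0.28},{"tx":0,"ty":0,"tz":0,"twist":0,"grip":0.24},{"tx":0,"ty":0,"tz":0,"twist":0,"grip":0.15},{"tx":0,"ty":0,"tz":0,"twist":0,"grip":0},{"tx":0,"ty":0,"tz":0,"twist":0,"grip":0},{"tx":0,"ty":0,"tz":0,"twist":0,"grip":0},{"tx":0,"ty":0,"tz":0,"twist":0,"grip":0}]'; python3 look.py 3
```

```text
time: 6.85
tool_pos: [0.5924, -0.0133, 0.1356]
ee_rot: [3.141, -0.0, 1.166]
wrist_force: [2.6, -1.4, -1.0]
width: 0.0259
{'time': np.float64(6.95), 'tool_pos': array([ 0.5924, -0.0133,  0.1356]), 'ee_rot': array([ 3.1408e+00, -2.0000e-04,  1.1658e+00]), 'wrist_force': array([ 3.3155, -0.8835, -0.1463]), 'wrist_torque': array([-0.3362, -0.6122,  0.0841]), 'width': np.float64(0.0258)}
```

View pics/z3.png

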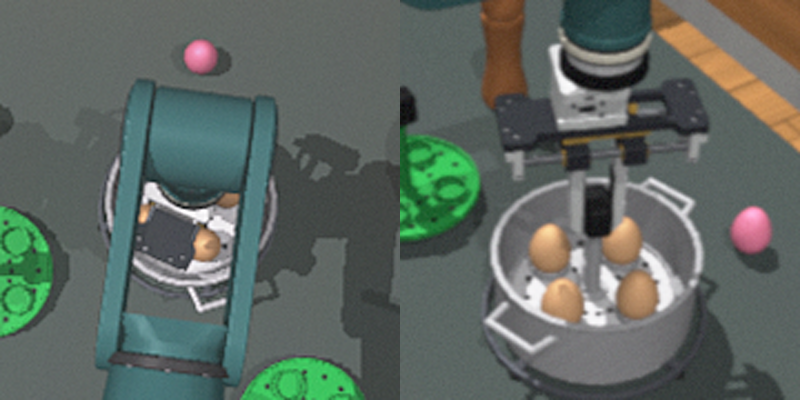

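```bash
python3 -m crank '[{"tx":0,"ty":0.1,"tz":0,"twist":0,"grip":0},{"tx":0,"ty":0,"tz":0,"twist":0,"grip":0},{"tx":0,"ty":0,"tz":-0.2,"twist":0,"grip":0},{"tx":0,"ty":0,"tz":-0.3,"twist":0,"grip":0},{"tx":0,"ty":0,"tz":-0.5,"twist":0,"grip":0},{"tx":0,"ty":0,"tz":-0.5,"twist":0,"grip":0},{"tx":0,"ty":0,"tz":0,"twist":0,"grip":0}]'; python3 look.py 4
```

```text
time: 7.82
tool_pos: [0.5929, -0.0135, 0.1513]
ee_rot: [-3.141, -0.0, 1.166]
wrist_force: [-0.5, 0.3, -0.6]
width: 0.0258
{'time': np.float64(7.925), 'tool_pos': array([ 0.5928, -0.0135,  0.1508]), 'ee_rot': array([-3.1413e+00, -1.0000e-04,  1.1658e+00]), 'wrist_force': array([-0.5602,  0.6385, -0.5092]), 'wrist_torque': array([-0.0139,  0.0512, -0.0079]), 'width': np.float64(0.026)}
```

View pics/z4.png

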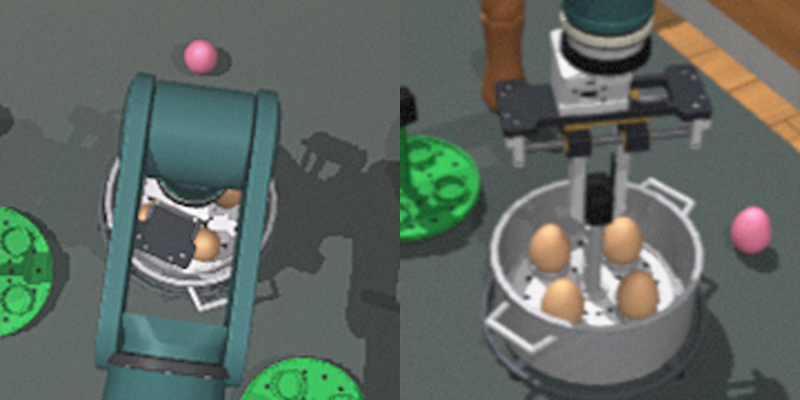

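```bash
python3 -m crank '[{"tx":0,"ty":0,"tz":-0.6,"twist":0,"grip":0},{"tx":0,"ty":0,"tz":-0.6,"twist":0,"grip":0},{"tx":0,"ty":0,"tz":-0.6,"twist":0,"grip":0},{"tx":0,"ty":0,"tz":-0.6,"twist":0,"grip":0},{"tx":0,"ty":0,"tz":-0.6,"twist":0,"grip":0},{"tx":0,"ty":0,"tz":-0.6,"twist":0,"grip":0},{"tx":0,"ty":0,"tz":-0.6,"twist":0,"grip":0},{"tx":0,"ty":0,"tz":-0.3,"twist":0,"grip":0},{"tx":0,"ty":0,"tz":-0.1,"twist":0,"grip":0},{"tx":0,"ty":0,"tz":0,"twist":0,"grip":0},{"tx":0,"ty":0,"tz":0,"twist":0,"grip":0}]'; python3 look.py 5; python3 -m crank '[{"tx":0,"ty":0,"tz":-0.2,"twist":0,"grip":0},{"tx":0,"ty":0,"tz":-0.2,"twist":0,"grip":0},{"tx":0,"ty":0,"tz":-0.2,"twist":0,"grip":0},{"tx":0,"ty":0,"tz":-0.2,"twist":0,"grip":0},{"tx":0,"ty":0,"tz":-0.2,"twist":0,"grip":0},{"tx":0,"ty":0,"tz":0,"twist":0,"grip":0},{"tx":0,"ty":0,"tz":0,"twist":0,"grip":0}]'; python3 look.py 6
```

```text
time: 9.3
tool_pos: [0.593, -0.0135, 0.1967]
ee_rot: [3.141, -0.0, 1.166]
wrist_force: [-0.5, -0.4, -0.0]
width: 0.0259
{'time': np.float64(9.4), 'tool_pos': array([ 0.593 , -0.0136,  0.1966]), 'ee_rot': array([ 3.1415e+00, -1.0000e-04,  1.1657e+00]), 'wrist_force': array([-0.0799,  0.5294, -0.8122]), 'wrist_torque': array([-0.0096,  0.2559,  0.0572]), 'width': np.float64(0.0262)}
time: 10.28
tool_pos: [0.5929, -0.0136, 0.2061]
ee_rot: [-3.141, 0.0, 1.166]
wrist_force: [0.4, 0.5, -7.1]
width: 0.0261
{'time': np.float64(10.375), 'tool_pos': array([ 0.5929, -0.0136,  0.2062]), 'ee_rot': array([-3.1412,  0.    ,  1.1658]), 'wrist_force': array([ 0.3045, -0.48  , -7.1042]), 'wrist_torque': array([-0.0345,  0.0808,  0.0054]), 'width': np.float64(0.0256)}
```

View pics/z5.png

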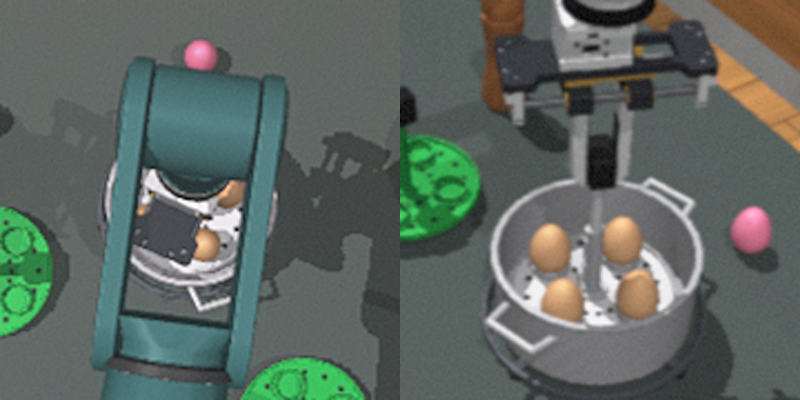

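View pics/z6.png

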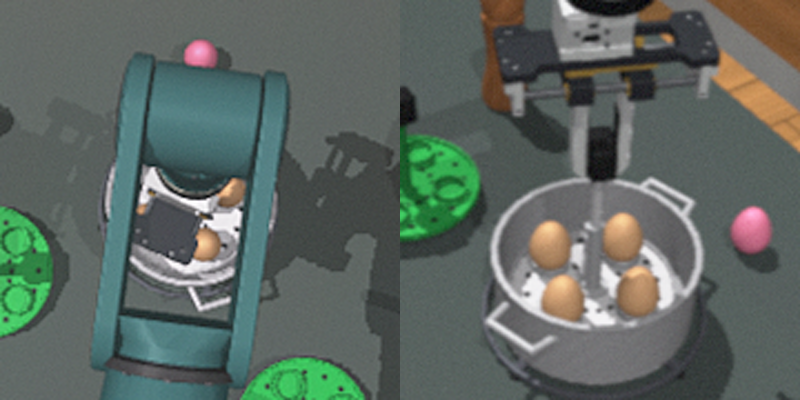

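```bash
python3 -m crank '[{"tx":0,"ty":0,"tz":-0.2,"twist":0,"grip":0},{"tx":0,"ty":0,"tz":-0.4,"twist":0,"grip":0},{"tx":0,"ty":0,"tz":-0.6,"twist":0,"grip":0},{"tx":0,"ty":0,"tz":-0.6,"twist":0,"grip":0},{"tx":0,"ty":0,"tz":-0.6,"twist":0,"grip":0},{"tx":0,"ty":0,"tz":-0.6,"twist":0,"grip":0},{"tx":0,"ty":0,"tz":-0.4,"twist":0,"grip":0},{"tx":0,"ty":0,"tz":-0.2,"twist":0,"grip":0},{"tx":0,"ty":0,"tz":0,"twist":0,"grip":0}]'; python3 look.py 7
```

```text
time: 11.5
tool_pos: [0.5931, -0.0136, 0.2426]
ee_rot: [3.141, -0.0, 1.166]
wrist_force: [-0.1, 0.2, -7.4]
width: 0.0256
{'time': np.float64(11.6), 'tool_pos': array([ 0.5929, -0.0135,  0.2421]), 'ee_rot': array([-3.1410e+00,  1.0000e-04,  1.1657e+00]), 'wrist_force': array([-0.0751, -0.3131, -7.5565]), 'wrist_torque': array([-0.0155,  0.0972, -0.0457]), 'width': np.float64(0.0258)}
```

View pics/z7.png

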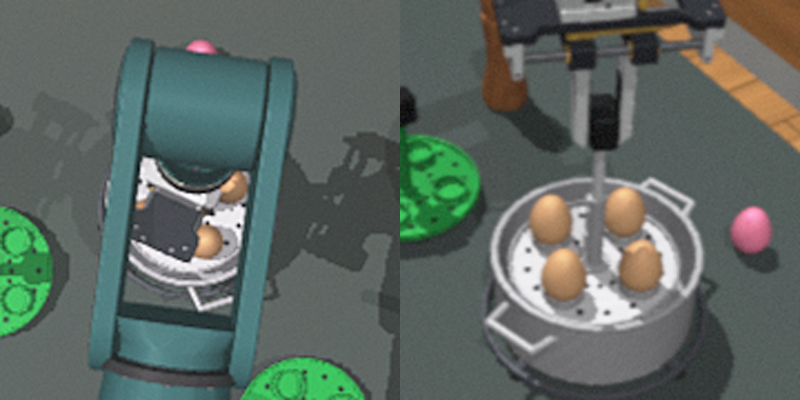

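```bash
python3 -m crank '[{"tx":0,"ty":0,"tz":-0.3,"twist":0,"grip":0},{"tx":0,"ty":0,"tz":-0.6,"twist":0,"grip":0},{"tx":0,"ty":0,"tz":-0.7,"twist":0,"grip":0},{"tx":0,"ty":0,"tz":-0.7,"twist":0,"grip":0},{"tx":0,"ty":0,"tz":-0.7,"twist":0,"grip":0},{"tx":0,"ty":0,"tz":-0.7,"twist":0,"grip":0},{"tx":0,"ty":0,"tz":-0.7,"twist":0,"grip":0},{"tx":0,"ty":0,"tz":-0.7,"twist":0,"grip":0},{"tx":0,"ty":0,"tz":-0.7,"twist":0,"grip":0},{"tx":0,"ty":0,"tz":-0.6,"twist":0,"grip":0},{"tx":0,"ty":0,"tz":-0.4,"twist":0,"grip":0},{"tx":0,"ty":0,"tz":-0.2,"twist":0,"grip":0}]'; python3 -m crank '[{"tx":0,"ty":0,"tz":0,"twist":0,"grip":0},{"tx":0,"ty":0,"tz":0,"twist":0,"grip":0},{"tx":0,"ty":0,"tz":0,"twist":0,"grip":0},{"tx":0,"ty":0,"tz":0,"twist":0,"grip":0}]'; python3 look.py 8
```

```text
time: 13.1
tool_pos: [0.5931, -0.0136, 0.3128]
ee_rot: [3.141, -0.0, 1.166]
wrist_force: [-0.2, 0.5, -7.6]
width: 0.0259
time: 13.6
tool_pos: [0.593, -0.0136, 0.3123]
ee_rot: [-3.141, -0.0, 1.166]
wrist_force: [-0.1, -1.0, -7.9]
width: 0.0259
{'time': np.float64(13.7), 'tool_pos': array([ 0.593 , -0.0136,  0.3124]), 'ee_rot': array([-3.1414, -0.    ,  1.1657]), 'wrist_force': array([-0.4535,  0.392 , -7.8062]), 'wrist_torque': array([-0.0196,  0.1291, -0.0529]), 'width': np.float64(0.026)}
```

View pics/side8.png

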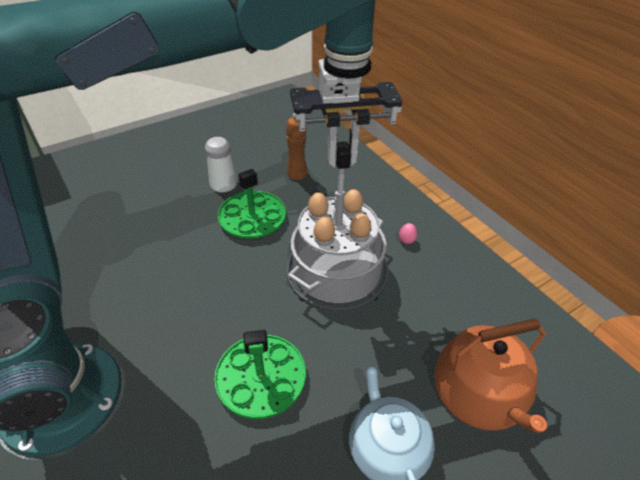

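View pics/z8.png

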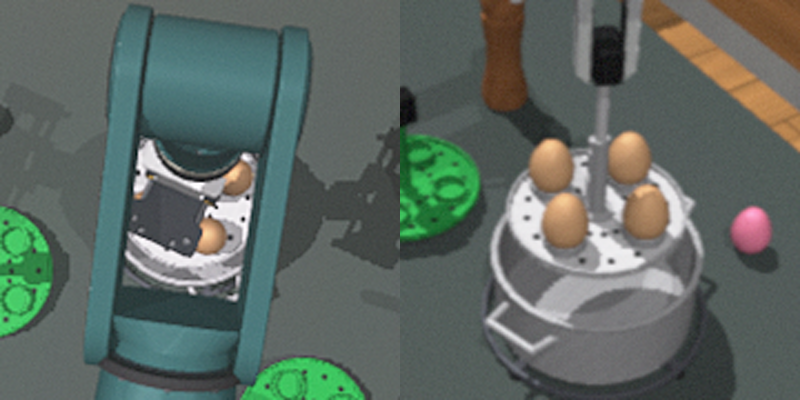

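```bash
python3 - <<'E'
from h import *
p=snap('side','s9.png')
from scipy.optimize import least_squares
pts=[]
for d in cams.outline_of(p,'egg1'):
    ys,xs=np.where(d['region']); c=[xs.mean(),ys.mean()]
    if 300<c[0]<380 and 180<c[1]<250: pts.append(c)
    print('egg',round(d['conf'],2),np.round(c,1))
pts=np.array(pts)
def res(v):
    q=[]
    for c in pts:
        P=[proj(p,[v[0]+.052*np.cos(v[3]+k*np.pi/2),v[1]+.052*np.sin(v[3]+k*np.pi/2),v[2]]) for k in range(4)]
        D=np.array(P)-c; q+=list(D[np.argmin((D**2).sum(1))])
    return np.array(q)
s=least_squares(res,[.593,-.0136,.17,np.radians(21.8)],x_scale=[.01,.01,.01,.1]); print(s.x,s.fun.round(1),'origin z',s.x[2]-.047)
for d in cams.outline_of(p,'grip_center')[:4]:
    ys,xs=np.where(d['region']); print('grip',round(d['conf'],2),xs.mean(),ys.mean(),xs.min(),xs.max(),ys.min(),ys.max())
for z in (.305,.3,.31,.315,.32,.325): print(z,proj(p,[.593,-.0136,z]))
for d in cams.outline_of(p,'pot')[:1]:
    ys,xs=np.where(d['region']);print(xs.min(),xs.max(),ys.min(),ys.max())
E
```

```text
egg 0.93 [317.6 204.1]
egg 0.84 [360.1 225.3]
egg 0.82 [352.3 201.3]
egg 0.81 [408.  233.6]
egg 0.63 [323.9 229.1]
[ 0.59105903 -0.01339157  0.17475291  0.37949905] [ 0.2  0.3  0.  -0.   0.  -0.2 -0.2 -0. ] origin z 0.1277529080411532
grip 0.74 342.05405405405406 162.44980694980694 336 350 141 193
grip 0.66 247.34113712374582 178.7190635451505 238 256 169 189
grip 0.58 255.18838028169014 342.01056338028167 243 267 330 354
0.305 [342.35214563 162.41961532]
0.3 [342.22410059 164.61062819]
0.31 [342.48121567 160.21106351]
0.315 [342.61132306 157.98476129]
0.32 [342.74248035 155.74049382]
0.325 [342.87470032 153.47804275]
289 385 219 302
```

```bash
python3 - <<'E'
from h import *
print(ticket.close_job()); o=get_obs(); print(o['time'],o['tool_pos'],o['wrist_force'],o['width'])
E
```

```text
the job is handed in; nothing more can be done
None
the job is handed in; nothing more can be done
```

The rack is out of the pot with all four eggs, and I handed the job in at about 14 s of the 29 s limit. The arm is still holding the rack by the black grip.

- **Catch:** I squeezed across the catch button until the opening was about 26 mm, which is flush. The handle then slid up past the first stop with almost no force.
- **Handle out:** The rack's weight came on at about 7 N near the end of the travel. The tool rose 177 mm and the rack about 111 mm, which leaves about 66 mm of handle, so it is at the second stop.
- **Rack:** A fit to the eggs in the last side picture puts the feet at about z = 0.128. That is roughly 30 mm above the pot's rim. The fit residuals were at most 0.3 px, so the rack looks level, and it is centred over the pot.
- **Eggs and surroundings:** All four eggs stand in their rings. The pot's outline in the side view still has the same left, right and bottom edges as at the start. The kettle, teapot, mill, shaker, green racks and pink egg look unmoved.

None of the checks disagreed. The measured load of 7.1–7.9 N is a little above the 6.2 N I expected for the rack and eggs; since the masses are only approximate, I left it there.

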